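Close a grinder housing on its dowels in the roller bay and hold it shut

TASK

Push the wooden tote that carries the lower half of the grinder housing along the rollers, without lifting it off them, fully home against the end stop of the bay. Then fit the loose upper half onto the two dowels, spout over spout, press it down against the springy burr until the two halves meet face to face, and finish while still holding the pair pressed shut (let go and it springs open). Do not disturb the two small vials.

Things in the scene. Friction and masses are not known exactly. Their poses are not given: they have to be found in the camera images.
- roller_track: Fixed track of 13 free steel rollers between aluminium rails, 424 mm long, 150 mm wide (200 over the feet). Origin on the work surface below its middle; +x = travel towards the bay, +y across, +z up. Roller tops 40 mm above the surface; rails 50 mm high, 126 mm apart inside. The -x end is open. Bay at the +x end: cheeks 74 mm high from x +20 mm on, same inner width, flared entry.
- bay_home (a point): Point on the track (x +125, y 0, z 40 mm in its frame, axes parallel to it) where the tote's origin lies when the tote is fully home: its front then touches the steel end stop, whose face is 75 mm further along +x and whose top is 74 mm above the work surface.
- tote: Loose plywood tote on the rollers, 150 mm (x) by 120 mm (y), 0.6 to 1.1 kg, 3 mm play to each rail, its +x along the track's +x. Origin at the centre of its underside. Front and rear end boards (8 mm thick, full width) rise 42 mm above the origin, the sides 22 mm. Pushing takes 1 to 4 N; it stays where it is left. The aluminium lower housing half is bolted in it.
- seam (a point): Centre of the flat top face (the seam) of the lower half, 48 mm above the tote's origin, axes parallel to the tote's; the face is 112 mm (x) by 80 mm (y), with half a spout, 30 mm wide, on its -y side reaching to y = -55 mm. The upper half's origin lies here when the housing is shut.
- dowel_1 (a point): Tip of one steel dowel of the lower half, at x +44, y +28 mm from the seam point: 8 mm thick, it stands 19 mm above the seam, the top 7 mm tapering to 4 mm.
- dowel_2 (a point): Tip of the other dowel, alike, at x -44, y -20 mm from the seam point.
- burr (a joint): How far the round burr (40 mm across, in the middle of the seam face, on a spring) is pressed down, m: 0 free (5 mm above the seam), 0.005 flush with it. About 5 N starts it, about 12 N in all hold it flush, the upper half's weight included; left alone, the upper half rests on it with the seam 5 mm open.
- upper_half: Loose aluminium upper housing half, 0.2 to 0.4 kg, flat on the surface. Origin at its underside centre, +z up. Flange 112 (x) by 80 (y) by 10 mm with 10 mm through holes at (+44, +28) and (-44, -20) mm: it fits one way round only. Half a spout, 30 mm wide, 12 mm high, on its -y side to y = -55 mm. Plain screw heads at two corners. Shut, its axes agree with the tote's.
- neck (a point): Centre of the upper half's rectangular neck, the place to grip, 30 mm above its origin, axes alike. The neck is 44 mm (x) by 36 mm (y) and runs from 10 to 51 mm above the origin; a flat bolt head, 24 mm wide, on top ends at 55 mm.
- vial_a: Small bottle with a black cap, 21 mm wide, 40 mm high, standing near the robot; bystander. Origin at its base.
- vial_b: Small bottle with a black cap, 21 mm wide, 40 mm high, standing on the far right; bystander. Origin at its base.
There are look-alikes about, which are no part of the job. What is shaped like the upper_half but blue or turquoise is not meant.

How it is judged:
By the outcome, as a careful person would: the job done as asked, in the order asked, and still so for the second after the job is handed in, while the arm keeps its last pose, push and grip.
It also fails if it takes over 54 s, if anything falls off the work surface, if the arm or the gripper's body presses on something with over 40 N, if the wrist force passes 120 N, or if a joint passes its speed limit or range.

ROBOT

A 6-joint arm with a two-finger parallel gripper is mounted at the origin on the work surface; the furniture and walls round the work are solid. World frame = base frame: x ahead of the robot, y to its left, z up, the work surface at z = 0. Lengths are in mm, angles in rad, forces in N, time in s.
With the tool pointing down it reaches from about 300 to 775 mm from the base axis. Payload 14.6 kg.
Tool frame: the origin (TCP) lies at the very end of the fingers, on their centre line; the grasp point (between the pads) lies 19 mm behind it; z points along the fingers, y is the line along which they close (so a half turn about z gives the same grasp; the last joint's range is limited). The gripper opens to 94 mm and grips with 3 to 60 N. Pads are 16 mm wide; open, the fingers measure 119 mm over their backs; the gripper's body (75 mm by 177 mm) begins 78 mm behind the grasp point.
Start: joints at [1.052, 0.3, 1.521, -0, 1.321, -0.067], TCP at [240.118, 494.805, 181.646] pointing down, gripper open.
Joint ranges: [-3.03, 3.03], [-0.79, 2.21], [0.23, 2.52], [-1.04, 4.18], [0, 3.07], [-2.55, 2.55]. Speed limits (rad/s): [2.22, 2.22, 2.57, 3.14, 3.14, 3.14].

INTERFACE

Orientations are given as [roll, pitch, yaw] about the fixed x, y, z axes, in that order (R = Rz(yaw) Ry(pitch) Rx(roll)).
In Python, from cell import manip, camera, get_calibration gives the robot as it stands. The module is installed in compiled form; this text tells all that it offers.
- The arm moves only by the tool jog_arm, never from a script. Its argument "plan" is one flat list of numbers, 6 for each row, row after row: the shift along the world's x, y, z in m, then the turn, a rotation vector about the world's x, y, z in degrees. A call has 1 to 20 rows; each row is the pose to reach, as a shift and turn from the pose commanded when the call began; what a row does not reach only later rows make up. A row lasts 1/10 s, in which the tool goes at most 50 mm and 8.59 degrees, less where a joint would pass 70% of its speed; a pose out of reach is approached as far as the arm can. A call with a gripper value outside its range is refused whole. "claw" is the finger opening in m, from 0 to 0.094, set as the call begins (left out, the last holds). The fingers move at their own pace and stop on an object; "force" is the grip in N (left out, the last holds). Time passes only in rows, so rows that repeat a pose let the fingers close. It gives the time, the measured TCP pose, the force, the opening and the grip force at its end, in the units of the state.
- manip.read_state(): the state, without advancing time (a new reading comes with each control period).
- camera(name): name is "side" or "top" or "wrist"; returns (picture, depth): 420x560x3 uint8, red, green, blue; 420x560 float32, mm along the optical axis (not along the pixel's ray), 0 where there is no reading.
- get_calibration(name): a dict with "fx", "fy", "cx", "cy" (pixels), "origin" and "attitude" of the camera in the world. Camera axes: x right, y down, z forward; pixel columns grow to the right and rows downward; lengths in mm; the calibration is good to about 2 mm. A picture is of the moment at which its call begins: read the wrist's pose just before it. get_calibration takes no time and is no camera call; for the wrist camera it gives the pose at the moment of the call.
- manip.sign_off(): hands the job in; it is judged then, once.
The state is a dict: "clock": time; "joints": joint angles; "qd": joint speeds; "effort": joint torques, N m; "eef_pos": TCP position; "eef_rot": TCP orientation; "wrist_force": force on the tool from outside, world axes, zero at the start; "moment": the same for the moment, N m; "finger_gap": finger opening in mm; "finger_force": force on a finger pad.
Only numpy, scipy, OpenCV 4.12 (cv2) and the standard library are available. Lean on these libraries where they do the work, as an engineer would, in place of code of your own. Each camera call takes 0.05 s, during which the arm holds its last target. There are 200 camera calls.

## Working session

There is one attempt and no reset: what is moved stays moved. The work goes in short steps, Python scripts to look and compute and a tool call to move; the robot and the scene stay as the last step left them, time stands still between calls to the robot, and variables do not carry over. Pictures are saved under pics/ and viewed, at most 10 in all, crops included, and the job is handed in when it is done.

Besides the shell and the picture viewer there is one more tool, called as name(argument=value, ...) on one line, values as JSON. jog_arm: Moves the arm, as the interface text tells. Its arguments: {"type":"object","properties":{"plan":{"type":"array"},"claw":{"type":"number"},"force":{"type":"number"}},"required":["plan"]}

```bash
mkdir -p pics
cat > h.py <<'E'
import numpy as np, cv2
from cell import manip, camera, get_calibration
from scipy.spatial.transform import Rotation as R
def shot(n,f):
    c=get_calibration(n); p,d=camera(n)
    cv2.imwrite(f'pics/{f}.png',p[:,:,::-1]); np.savez(f'pics/{f}.npz',p=p,d=d,**{k:np.array(v) for k,v in c.items()})
    return p,d,c
def rot(a):
    a=np.array(a,float); 
    return a if a.shape==(3,3) else R.from_euler('xyz',a).as_matrix()
def cloud(f):
    z=np.load(f'pics/{f}.npz'); d=z['d']; v,u=np.mgrid[:d.shape[0],:d.shape[1]]
    P=np.stack([(u-z['cx'])/z['fx']*d,(v-z['cy'])/z['fy']*d,d],-1)
    W=P@rot(z['attitude']).T+z['origin']; W[d==0]=np.nan
    return W,z['p']
E
python3 - <<'E'
from h import *
for n in('top','side'):
    p,d,c=shot(n,n+'1'); print(c)
print(manip.read_state())
E
```

```text
{'fx': 382.21032808225664, 'fy': 382.21032808225664, 'cx': 279.7297213168237, 'cy': 208.6152082936188, 'origin': array([ 393.55601492,  -49.45161558, 1052.5971629 ]), 'attitude': array([-2.98788397,  0.01230394, -1.59532431])}
{'fx': 423.0657128245008, 'fy': 423.0657128245008, 'cx': 275.3342662661818, 'cy': 213.43919804152637, 'origin': array([ 388.08351659, -987.09891741,  518.11100575]), 'attitude': array([-2.01320021e+00,  4.34298448e-04, -1.72104226e-01])}
{'clock': 0.1, 'joints': array([ 1.05245200e+00,  3.00408776e-01,  1.52151118e+00, -3.93692738e-06,
        1.32072153e+00, -6.66112958e-02]), 'qd': array([ 0.00125425,  0.00059163, -0.0029322 , -0.000164  , -0.00045043,
        0.00028958]), 'effort': array([ 3.55137690e-04, -5.32654738e+01, -3.53284836e+01,  7.08750682e-02,
        2.35010160e-02, -8.40348821e-05]), 'eef_pos': array([239.96733606, 494.59663656, 181.15010608]), 'eef_rot': array([-3.14054589e+00, -6.60073736e-05,  2.68986056e+00]), 'wrist_force': array([-0.85164966,  0.08565873,  1.11039488]), 'moment': array([-0.01759165, -0.04038101,  0.01376502]), 'finger_force': 0.0, 'finger_gap': 94.20161735483637}
```

View pics/top1.png

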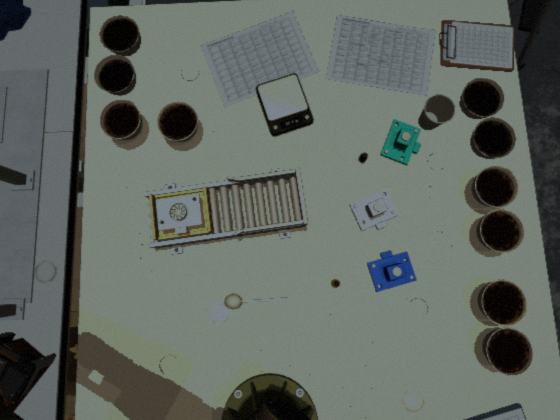

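View pics/side1.png

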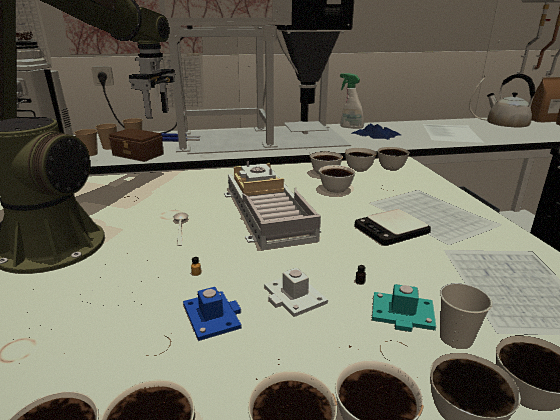

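Upper-half candidates (top view): turquoise (400,142), silver (374,210) and blue (391,271). By the description I choose the silver one. The tote is at (180,213) at the left, open end of the track, and the bay is to the right (~x 300). The vials are at (335,283) and (363,157). Next: a close crop and measurements.

Run:
```python
from h import *
W,p=cloud('top1')
a=cv2.resize(p[180:240,335:410],None,fx=6,fy=6,interpolation=cv2.INTER_CUBIC)
b=cv2.resize(p[165:255,140:315],None,fx=4,fy=4,interpolation=cv2.INTER_CUBIC)[:, :700]
c=np.zeros((360+220,800,3),np.uint8); c[:360,:450]=a; 
b2=cv2.resize(b,(428,220)); c[360:,:428]=b2
cv2.imwrite('pics/crop1.png',c[:,:,::-1])
for u,v in [(374,210),(378,207),(363,157),(335,283),(180,213),(260,205),(156,192),(152,243),(303,172),(307,230)]: print(u,v,np.nanmedian(W[v-1:v+2,u-1:u+2].reshape(-1,3),0).round(1))
# upper-half flange cloud
m=np.zeros(W.shape[:2],bool); m[185:236,340:406]=1
z=W[...,2]; print(np.nanmedian(z[240:250,340:400]))
for lo,hi in((5,18),(45,62)):
    k=m&(z>lo)&(z<hi); q=W[k]; r=cv2.minAreaRect(q[:,:2].astype(np.float32)); print(lo,k.sum(),q.mean(0).round(1),r)
# tote
k=np.zeros_like(m);k[185:245,145:220]=1
q=W[k&(z>78)&(z<96)]; print('tote',len(q),cv2.minAreaRect(q[:,:2].astype(np.float32)), np.percentile(q[:,2],[5,50,95]))
k=np.zeros_like(m);k[160:260,140:315]=1
q=W[k&(z>44)]; print('track',cv2.minAreaRect(q[:,:2].astype(np.float32)))
```

```text
374 210 [ 538.7 -289.9   51.6]
378 207 [ 545.6 -299.7   56.4]
363 157 [ 688.3 -272.4   36.6]
335 283 [ 351.3 -179.5   40.2]
180 213 [537.8 212.5  93.8]
260 205 [562.1  11.9  40. ]
156 192 [602.9 290.   50.9]
152 243 [466.5 295.9  50. ]
303 172 [ 659.8 -108.7    2.2]
307 230 [ 495.3 -114.2    1.2]
1.5575023414432962
5 1076 [ 543.9 -297.3   10.2] ((545.0342407226562, -297.0980224609375), (180.41017150878906, 141.1293487548828), 87.09767150878906)
45 227 [ 547.  -297.6   52.5] ((547.5532836914062, -298.2665100097656), (35.929664611816406, 43.344886779785156), 22.103296279907227)
tote 1737 ((541.7271118164062, 218.3548583984375), (118.97167205810547, 151.5056915283203), 6.8020830154418945) [80.44114254 88.0170604  93.57238074]
track ((554.6480102539062, 105.45995330810547), (154.47291564941406, 420.6459045410156), 6.897101402282715)
```

View pics/crop1.png

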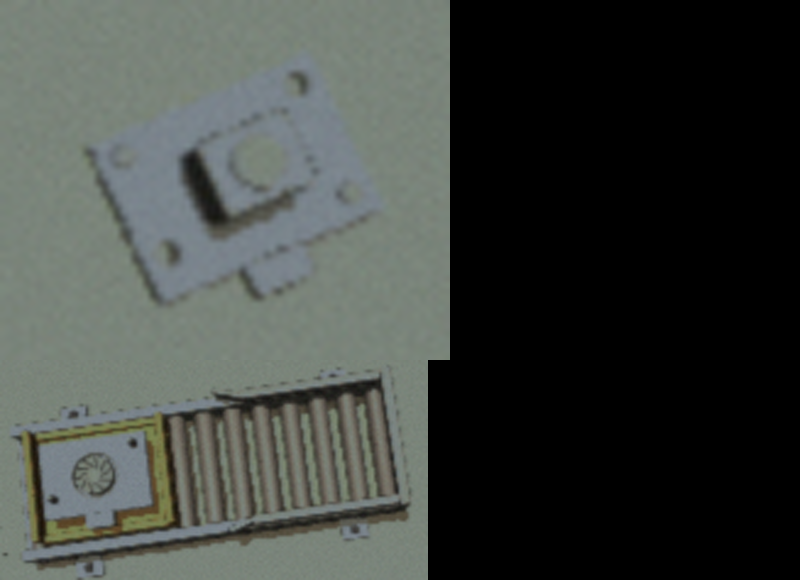

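The silver half at crop (245,160) has its holes at upper right and lower left and its spout downward. That matches the tote's arrangement and rules out the coloured look-alikes. The tote axis yaw is about -83.2° and the upper half's about -68°. Next I go behind the tote with the fingers 50 mm apart.

jog_arm(plan=[0.04, -0.02, -0.005, 0, 0, -7, 0.08, -0.045, -0.01, 0, 0, -14, 0.12, -0.07, -0.02, 0, 0, -21, 0.16, -0.095, -0.03, 0, 0, -29, 0.2, -0.12, -0.04, 0, 0, -37, 0.24, -0.145, -0.05, 0, 0, -45, 0.27, -0.16, -0.06, 0, 0, -52, 0.289, -0.17, -0.06, 0, 0, -57.3, 0.289, -0.17, -0.06, 0, 0, -57.3, 0.289, -0.17, -0.09, 0, 0, -57.3, 0.289, -0.17, -0.122, 0, 0, -57.3, 0.289, -0.17, -0.122, 0, 0, -57.3, 0.289, -0.17, -0.122, 0, 0, -57.3], claw=0.05)

```text
clock: 1.4
eef_pos: [528.7, 325.3, 60.4]
eef_rot: [-3.141, 0.0, 1.691]
wrist_force: [-0.0, -0.5, 0.2]
finger_gap: 50.2
finger_force: 0.0
```

jog_arm(plan=[0.0014, -0.012, -0.002, 0, 0, 0, 0.0029, -0.024, -0.002, 0, 0, 0, 0.0043, -0.036, -0.002, 0, 0, 0, 0.0058, -0.048, -0.002, 0, 0, 0, 0.0072, -0.06, -0.002, 0, 0, 0, 0.0086, -0.072, -0.002, 0, 0, 0, 0.0101, -0.084, -0.002, 0, 0, 0, 0.0115, -0.096, -0.002, 0, 0, 0, 0.013, -0.108, -0.002, 0, 0, 0, 0.0144, -0.12, -0.002, 0, 0, 0, 0.0158, -0.132, -0.002, 0, 0, 0, 0.0173, -0.144, -0.002, 0, 0, 0, 0.0187, -0.156, -0.002, 0, 0, 0, 0.0202, -0.168, -0.002, 0, 0, 0, 0.0216, -0.18, -0.002, 0, 0, 0, 0.023, -0.192, -0.002, 0, 0, 0, 0.0245, -0.204, -0.002, 0, 0, 0, 0.0259, -0.216, -0.002, 0, 0, 0, 0.0274, -0.228, -0.002, 0, 0, 0, 0.0286, -0.238, -0.002, 0, 0, 0])

```text
clock: 3.4
eef_pos: [557.9, 85.7, 58.4]
eef_rot: [3.141, -0.0, 1.689]
wrist_force: [-2.6, 2.3, 6.3]
finger_gap: 50.1
finger_force: 4.2
```

jog_arm(plan=[0.0006, -0.005, 0, 0, 0, 0, 0.0012, -0.01, 0, 0, 0, 0, 0.0018, -0.015, 0, 0, 0, 0, 0.002, -0.017, 0, 0, 0, 0, 0.002, -0.017, 0, 0, 0, 0])

```text
clock: 3.9
eef_pos: [559.9, 68.6, 58.4]
eef_rot: [3.141, 0.001, 1.689]
wrist_force: [-1.6, -1.9, 6.8]
finger_gap: 50.4
finger_force: 3.5
```

```bash
cat > tote.py <<'E'
from h import *
import sys
f=sys.argv[1]; shot('top',f); W,p=cloud(f); z=W[...,2]
k=np.zeros(z.shape,bool);k[160:250,200:320]=1
q=W[k&(z>44)&(W[...,1]>-125)&(z<80)]
b=p.astype(int); yel=(b[...,0]-b[...,2]>25)&k&(z>50)&(z<90)
q=W[yel]; e=np.array([np.sin(np.radians(6.85)),-np.cos(np.radians(6.85))]); n=np.array([-e[1],e[0]])
s=(q[:,:2]-[554.6,105.5])@e; t=(q[:,:2]-[554.6,105.5])@n
print(len(q),'s',np.percentile(s,[0,1,50,99,100]).round(1),'t',np.percentile(t,[1,99]).round(1))
print(manip.read_state()['wrist_force'])
E
python3 tote.py t2
```

```text
661 s [ 67.2  69.6 153.5 177.  179.8] t [-59.   60.3]
[-2.02270309 -1.8159499   6.1675884 ]
```

Run:
```python
from h import *
p,d,c=shot('wrist','w2'); t=np.load('pics/t2.npz')['p']
a=cv2.resize(t[150:260,190:330],(560,440),interpolation=cv2.INTER_CUBIC)
o=np.zeros((600,800,3),np.uint8); o[:440,:400]=a[:,80:480]; o[:300,400:]=cv2.resize(p,(400,300)); 
cv2.imwrite('pics/c2.png',o[:,:,::-1]); print(c)
```

```text
{'fx': 354.8153288521597, 'fy': 354.8153288521597, 'cx': 280.9586559563043, 'cy': 205.57727407602542, 'origin': array([549.05949362, 148.36406496, 261.80041429]), 'attitude': array([ 2.86495061e+00, -3.19483334e-04,  1.17613141e-01])}
```

View pics/c2.png

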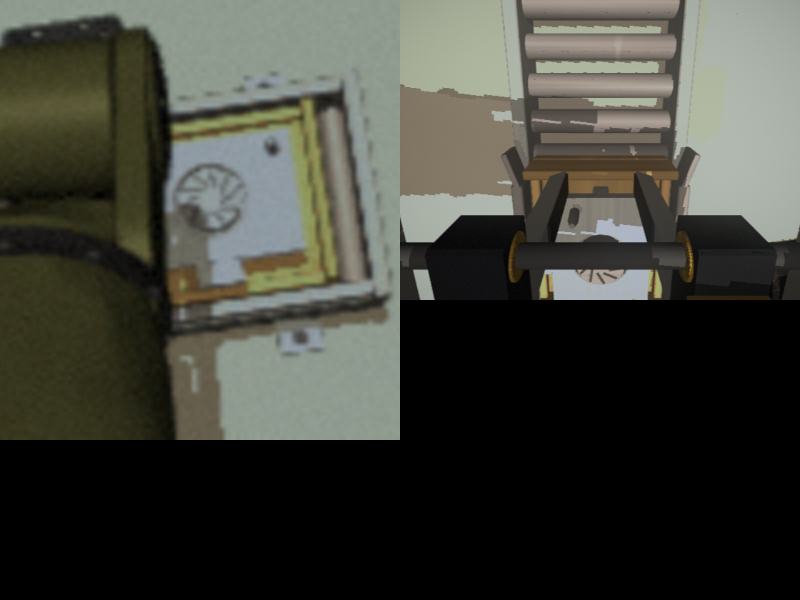

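Run:
```python
from h import *
W,p=cloud('w2'); e=np.array([.119,-.993]); n=np.array([.993,.119])
o=np.array([554.6,105.5])
print('tcp s',(np.array(manip.read_state()['eef_pos'])[:2]-o)@e)
for u in (225,280,220,330,180,380):
  for v in range(205,290,6):
    w=W[v,u]; print(u,v,((w[:2]-o)@e).round(),((w[:2]-o)@n).round(),w[2].round(),p[v,u],end=' | ')
  print()
W,p=cloud('t2')
for v in (185,195):
  print([(u,((W[v,u,:2]-o)@e).round(),W[v,u,2].round(),p[v,u].tolist()) for u in range(255,300,2)])
```

```text
tcp s 37.256246895751055
225 205 21.0 -38.0 35.0 [76 70 63] | 225 211 24.0 -37.0 38.0 [88 81 76] | 225 217 27.0 -37.0 42.0 [77 69 59] | 225 223 26.0 -35.0 55.0 [92 72 47] | 225 229 27.0 -33.0 66.0 [72 57 38] | 225 235 27.0 -32.0 76.0 [71 57 37] | 225 241 26.0 -30.0 85.0 [83 70 53] | 225 247 27.0 -29.0 93.0 [60 57 50] | 225 253 26.0 -28.0 101.0 [63 60 54] | 225 259 28.0 -27.0 106.0 [53 49 44] | 225 265 28.0 -26.0 111.0 [30 27 23] | 225 271 29.0 -26.0 116.0 [25 23 18] | 225 277 31.0 -26.0 117.0 [24 22 18] | 225 283 34.0 -26.0 118.0 [24 22 20] | 225 289 36.0 -26.0 119.0 [23 18 18] | 
280 205 21.0 -1.0 36.0 [78 73 67] | 280 211 24.0 -1.0 39.0 [88 81 75] | 280 217 27.0 -1.0 41.0 [83 73 61] | 280 223 27.0 -1.0 55.0 [94 75 49] | 280 229 27.0 -1.0 66.0 [72 57 38] | 280 235 27.0 -1.0 76.0 [73 58 39] | 280 241 27.0 -1.0 83.0 [122  95  61] | 280 247 31.0 -1.0 82.0 [114  88  56] | 280 253 47.0 -1.0 53.0 [124  97  62] | 280 259 51.0 -1.0 54.0 [128 101  65] | 280 265 52.0 -1.0 62.0 [68 64 57] | 280 271 46.0 -1.0 81.0 [66 63 57] | 280 277 46.0 -1.0 89.0 [129 125 115] | 280 283 49.0 -1.0 89.0 [132 1
[... 4355 characters left out ...]
 np.float64(90.0), [143, 157, 164]), (279, np.float64(148.0), np.float64(90.0), [144, 156, 165]), (281, np.float64(153.0), np.float64(93.0), [144, 154, 164]), (283, np.float64(158.0), np.float64(90.0), [145, 154, 149]), (285, np.float64(164.0), np.float64(54.0), [141, 148, 91]), (287, np.float64(169.0), np.float64(56.0), [105, 109, 62]), (289, np.float64(173.0), np.float64(84.0), [141, 141, 84]), (291, np.float64(181.0), np.float64(33.0), [93, 89, 65]), (293, np.float64(186.0), np.float64(40.0), [122, 115, 104]), (295, np.float64(191.0), np.float64(41.0), [140, 142, 129]), (297, np.float64(196.0), np.float64(36.0), [113, 108, 95]), (299, np.float64(199.0), np.float64(73.0), [113, 111, 102])]
```

Run:
```python
from h import *
p=np.load('pics/w2.npz')['p']
o=cv2.resize(p[200:400,150:410],(780,600),interpolation=cv2.INTER_CUBIC)
cv2.imwrite('pics/c3.png',cv2.convertScaleAbs(o,alpha=1.6)[:,:,::-1])
```

```text
(no output)
```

View pics/c3.png

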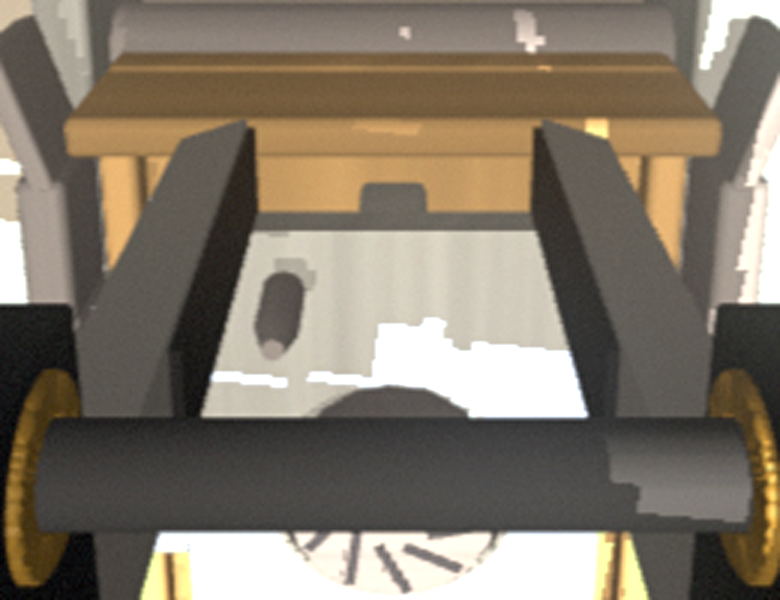

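The fingertips seem to sit on top of the rear board (tip corners at crop (245,125) and (545,125)), with about 6 N upward, instead of behind it. I'll lift gently and check.

jog_arm(plan=[0, 0, 0.002, 0, 0, 0, 0, 0, 0.004, 0, 0, 0, 0, 0, 0.004, 0, 0, 0])

```text
clock: 4.3
eef_pos: [559.7, 69.5, 61.8]
eef_rot: [3.141, 0.0, 1.69]
wrist_force: [0.1, -0.6, -0.5]
finger_gap: 50.3
finger_force: 0.0
```

Run:
```python
from h import *
print(manip.read_state())
shot('wrist','w3'); W,p=cloud('w3'); e=np.array([.119,-.993]); n=np.array([.993,.119]); o=np.array([554.6,105.5])
S=(W[...,:2]-o)@e;T=(W[...,:2]-o)@n;Z=W[...,2]
for u in (215,222,280): print(u,[(v,round(S[v,u]),round(T[v,u]),round(float(Z[v,u])),int(p[v,u,0])-int(p[v,u,2])) for v in range(211,300,4)])
o=cv2.resize(p[200:400,150:410],(780,600),interpolation=cv2.INTER_CUBIC)
cv2.imwrite('pics/c4.png',cv2.convertScaleAbs(o,alpha=1.6)[:,:,::-1])
```

```text
{'clock': 4.3, 'joints': array([ 5.86315331e-02,  4.55631509e-01,  1.60296088e+00, -9.96669863e-05,
        1.08283641e+00, -6.00852055e-02]), 'qd': array([ 0.00352929,  0.00489824,  0.00238514,  0.00154006, -0.0047935 ,
        0.001936  ]), 'effort': array([-1.13981722e-01, -5.80370164e+01, -3.13201046e+01,  5.61396719e-02,
        9.87392105e-02, -1.01376421e-02]), 'eef_pos': array([559.73656653,  69.49290487,  61.82542141]), 'eef_rot': array([3.14143438e+00, 9.77230694e-05, 1.68955978e+00]), 'wrist_force': array([ 0.08095636, -0.61913177, -0.4719033 ]), 'moment': array([-0.02341723,  0.10623092,  0.0347662 ]), 'finger_force': 0.0, 'finger_gap': 50.2659934564118}
215 [(211, 24, -44, 39, 13), (215, 27, -45, 38, 13), (219, 26, -43, 49, 31), (223, 27, -42, 56, 37), (227, 27, -40, 63, 32), (231, 27, -39, 70, 34), (235, 27, -38, 77, 33), (239, 27, -37, 82, 50), (243, 29, -37, 83, 58), (247, 26, -34, 96, 9), (251, 26, -33, 102, 10), (255, 26, -32, 107, 8), (259, 26, -32, 111, 9), (263, 26, -31, 116, 8), (267, 26, -30, 120, 8), (271, 26, -29, 124, 10), (275, 26, -29, 127, 9), (279, 26, -
[... 522 characters left out ...]
 (275, 27, -26, 125, 6), (279, 27, -26, 128, 7), (283, 29, -26, 128, 4), (287, 31, -26, 129, 4), (291, 32, -25, 131, 3), (295, 34, -26, 130, 6), (299, 36, -26, 130, 3)]
280 [(211, 24, -1, 39, 13), (215, 26, -1, 40, 13), (219, 27, -1, 47, 34), (223, 27, -1, 55, 38), (227, 26, -1, 64, 33), (231, 27, -1, 70, 35), (235, 27, -1, 77, 34), (239, 27, -1, 81, 50), (243, 29, -1, 83, 58), (247, 31, -1, 83, 55), (251, 47, -1, 52, 56), (255, 50, -1, 52, 63), (259, 53, -1, 52, 50), (263, 52, -1, 60, 10), (267, 52, -1, 66, 9), (271, 45, -1, 84, 8), (275, 46, -1, 88, 13), (279, 48, -1, 88, 15), (283, 51, -1, 89, 14), (287, 53, -1, 89, 15), (291, 56, -1, 88, 14), (295, 58, -1, 89, 14), (299, 61, -1, 88, 15)]
```

View pics/c4.png

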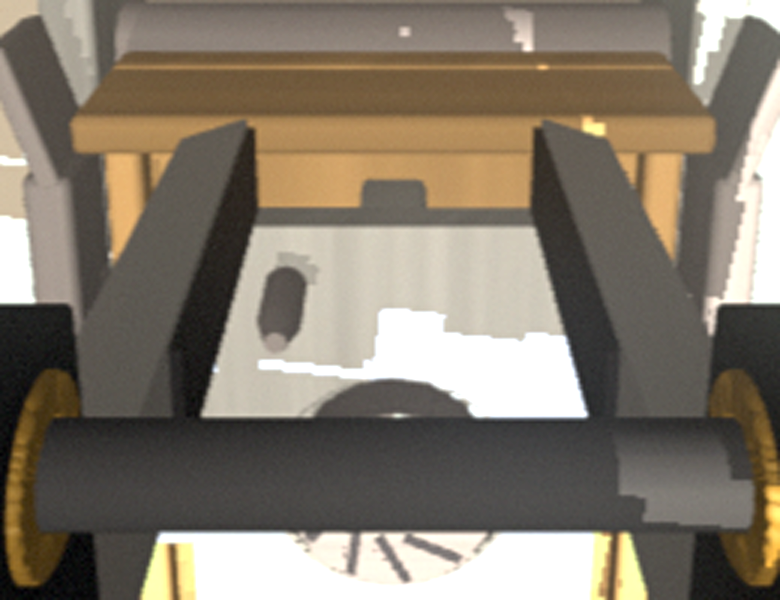

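jog_arm(plan=[0, 0, 0.005, 0, 0, 0, -0.001, 0.01, 0.005, 0, 0, 0, -0.0024, 0.02, 0.005, 0, 0, 0, -0.0042, 0.035, 0.005, 0, 0, 0, -0.0042, 0.035, -0.01, 0, 0, 0, -0.0042, 0.035, -0.016, 0, 0, 0, -0.0042, 0.035, -0.016, 0, 0, 0])

```text
clock: 5.05
eef_pos: [554.8, 105.4, 44.7]
eef_rot: [-3.14, 0.0, 1.69]
wrist_force: [0.1, 0.4, 0.6]
finger_gap: 49.9
finger_force: 0.0
```

Run:
```python
from h import *
print(manip.read_state()['wrist_force'])
shot('wrist','w5'); W,p=cloud('w5'); e=np.array([.119,-.993]); n=np.array([.993,.119]); o=np.array([554.6,105.5])
S=(W[...,:2]-o)@e;T=(W[...,:2]-o)@n;Z=W[...,2]
for u in (215,222,280): print(u,[(v,round(S[v,u]),round(T[v,u]),round(float(Z[v,u])),int(p[v,u,0])-int(p[v,u,2])) for v in range(211,320,4)])
o=cv2.resize(p[180:400,120:410],(780,600),interpolation=cv2.INTER_CUBIC)
cv2.imwrite('pics/c5.png',cv2.convertScaleAbs(o,alpha=1.6)[:,:,::-1])
```

```text
[0.11126675 0.41917255 0.58303424]
215 [(211, -6, -49, 2, 26), (215, -13, -43, 32, 10), (219, -11, -43, 36, 12), (223, -9, -42, 38, 12), (227, -7, -42, 39, 12), (231, -5, -42, 40, 14), (235, -2, -42, 41, 16), (239, 1, -43, 39, 14), (243, 4, -43, 38, 12), (247, -10, -35, 80, 8), (251, -11, -34, 85, 8), (255, -11, -33, 90, 9), (259, -10, -32, 94, 8), (263, -10, -31, 99, 7), (267, -10, -31, 103, 8), (271, -10, -30, 107, 8), (275, -11, -29, 111, 8), (279, -10, -29, 114, 7), (283, -11, -28, 118, 7), (287, -9, -28, 119, 7), (291, -9, -27, 122, 6), (295, -9, -27, 125, 5), (299, -9, -26, 127, 3), (303, -8, -26, 129, 4), (307, -6, -26, 128, 4), (311, -4, -26, 128, 6), (315, -3, -26, 129, 3), (319, -2, -26, 131, 4)]
222 [(211, -6, -44, 2, 25), (215, -13, -39, 32, 11), (219, -11, -38, 36, 12), (223, -9, -38, 38, 14), (227, -7, -38, 38, 14), (231, -5, -38, 40, 15), (235, -2, -38, 41, 15), (239, 1, -38, 40, 14), (243, -10, -32, 74, 7), (247, -11, -31, 80, 8), (251, -10, -30, 85, 9), (255, -10, -30, 90, 8), (259, -11, -29, 95, 8), (263, -10, -28, 98, 7), (267, -10, -28, 101, 6), (271, -9, -27, 104
[... 233 characters left out ...]
 115, 5), (315, 6, -26, 115, 14), (319, 30, -33, 83, 53)]
280 [(211, -6, -2, 2, 26), (215, -13, -2, 33, 9), (219, -11, -2, 35, 12), (223, -9, -2, 38, 12), (227, -7, -2, 38, 14), (231, -5, -2, 41, 14), (235, -3, -2, 41, 16), (239, 1, -2, 40, 14), (243, 4, -2, 37, 13), (247, 22, -2, 2, 25), (251, 25, -2, 2, 26), (255, 28, -2, 1, 28), (259, 19, -2, 30, 9), (263, 20, -2, 34, 11), (267, 21, -2, 37, 12), (271, 23, -2, 39, 13), (275, 25, -2, 40, 14), (279, 27, -2, 42, 30), (283, 27, -2, 48, 35), (287, 27, -2, 52, 56), (291, 27, -2, 57, 34), (295, 27, -2, 63, 35), (299, 26, -2, 68, 36), (303, 27, -2, 72, 39), (307, 26, -2, 76, 35), (311, 27, -2, 79, 36), (315, 28, -2, 82, 75), (319, 29, -2, 83, 68)]
```

View pics/c5.png

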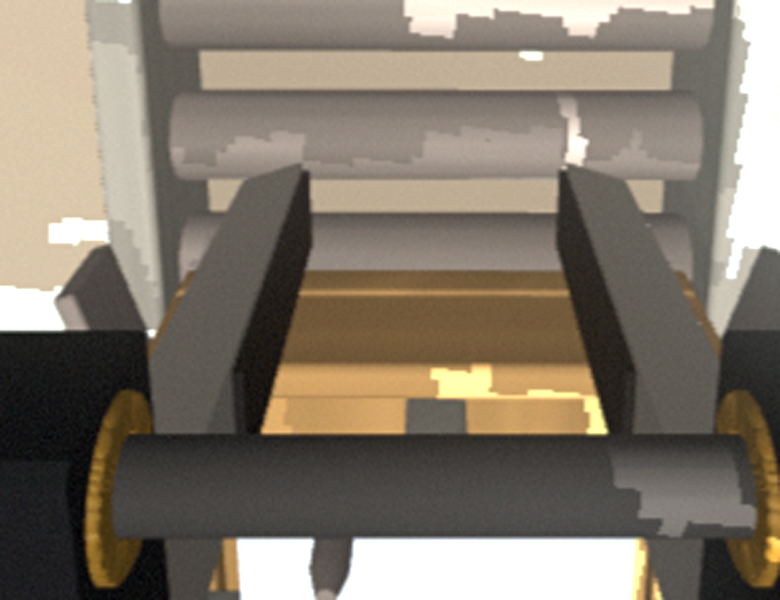

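The fingertips actually end about 24.5 mm above the reported TCP: tips are visible at z≈70 with the TCP at 44.7, and board contact agrees. I correct for that, lower the tips to about z 62 behind the board, and push.

jog_arm(plan=[0, 0, -0.007, 0, 0, 0, 0.0006, -0.005, -0.007, 0, 0, 0, 0.0012, -0.01, -0.007, 0, 0, 0, 0.0017, -0.014, -0.007, 0, 0, 0, 0.0022, -0.018, -0.007, 0, 0, 0, 0.0026, -0.022, -0.007, 0, 0, 0, 0.0031, -0.026, -0.007, 0, 0, 0, 0.0036, -0.03, -0.007, 0, 0, 0, 0.004, -0.033, -0.007, 0, 0, 0, 0.0043, -0.036, -0.007, 0, 0, 0, 0.0043, -0.036, -0.007, 0, 0, 0])

```text
clock: 6.2
eef_pos: [559.8, 68.3, 38.5]
eef_rot: [-3.141, 0.0, 1.69]
wrist_force: [0.2, -0.4, -0.0]
finger_gap: 49.8
finger_force: 0.0
```

jog_arm(plan=[0.0002, -0.002, 0, 0, 0, 0, 0.0004, -0.003, 0, 0, 0, 0, 0.0004, -0.003, 0, 0, 0, 0])

```text
clock: 6.5
eef_pos: [559.9, 66.7, 38.5]
eef_rot: [-3.141, -0.002, 1.69]
wrist_force: [-1.5, 7.8, 1.0]
finger_gap: 49.4
finger_force: 4.0
```

jog_arm(plan=[0.0001, -0.001, 0, 0, 0, 0, 0.0002, -0.0015, 0, 0, 0, 0, 0.0002, -0.0015, 0, 0, 0, 0])

```text
clock: 6.8
eef_pos: [559.9, 66.7, 38.6]
eef_rot: [-3.141, -0.003, 1.69]
wrist_force: [-2.2, 17.9, 1.8]
finger_gap: 49.8
finger_force: 9.2
```

```bash
python3 tote.py t6
python3 - <<'E'
from h import *
W,p=cloud('t6');e=np.array([.119,-.993]); o=np.array([554.6,105.5])
for v in (185,195,205): print([(u,((W[v,u,:2]-o)@e).round(),float(W[v,u,2].round())) for u in range(283,306,2)])
E
```

```text
746 s [ 72.6  75.  167.3 198.3 199.3] t [-59.   60.2]
[-2.4521818  16.94406333  1.22773999]
[(283, np.float64(161.0), 90.0), (285, np.float64(166.0), 105.0), (287, np.float64(172.0), 88.0), (289, np.float64(177.0), 89.0), (291, np.float64(184.0), 52.0), (293, np.float64(189.0), 53.0), (295, np.float64(192.0), 84.0), (297, np.float64(197.0), 84.0), (299, np.float64(203.0), 73.0), (301, np.float64(209.0), 73.0), (303, np.float64(219.0), 2.0), (305, np.float64(225.0), 0.0)]
[(283, np.float64(158.0), 89.0), (285, np.float64(163.0), 89.0), (287, np.float64(168.0), 88.0), (289, np.float64(173.0), 91.0), (291, np.float64(178.0), 90.0), (293, np.float64(185.0), 53.0), (295, np.float64(190.0), 51.0), (297, np.float64(194.0), 81.0), (299, np.float64(199.0), 77.0), (301, np.float64(205.0), 73.0), (303, np.float64(210.0), 73.0), (305, np.float64(221.0), 0.0)]
[(283, np.float64(154.0), 90.0), (285, np.float64(159.0), 92.0), (287, np.float64(164.0), 86.0), (289, np.float64(169.0), 92.0), (291, np.float64(174.0), 90.0), (293, np.float64(179.0), 88.0), (295, np.float64(186.0), 54.0), (297, np.float64(190.0), 71.0), (299, np.float64(195.0), 81.0), (301, np.float64(200.0), 76.0), (303, np.float64(205.0), 76.0), (305, np.float64(217.0), -1.0)]
```

The tote is home: front at s≈199, and the force rises with no travel. Retreat, then hover over the silver half.

jog_arm(plan=[-0.0015, 0.012, 0, 0, 0, 0, -0.003, 0.025, 0, 0, 0, 0, -0.003, 0.025, 0.04, 0, 0, 0, -0.003, 0.025, 0.08, 0, 0, 0, -0.003, 0.01, 0.115, 0, 0, 0, -0.005, -0.025, 0.13, 0, 0, 2, -0.006, -0.065, 0.13, 0, 0, 4, -0.007, -0.105, 0.13, 0, 0, 6, -0.008, -0.145, 0.13, 0, 0, 8, -0.01, -0.185, 0.13, 0, 0, 10, -0.011, -0.225, 0.13, 0, 0, 12, -0.012, -0.265, 0.13, 0, 0, 14, -0.013, -0.305, 0.13, 0, 0, 15, -0.013, -0.34, 0.13, 0, 0, 15, -0.013, -0.36, 0.13, 0, 0, 15, -0.013, -0.362, 0.12, 0, 0, 15, -0.013, -0.362, 0.1, 0, 0, 15, -0.013, -0.362, 0.08, 0, 0, 15, -0.013, -0.362, 0.07, 0, 0, 15, -0.013, -0.362, 0.07, 0, 0, 15], claw=0.08)

```text
clock: 8.85
eef_pos: [547.1, -296.4, 107.1]
eef_rot: [-3.14, -0.002, 1.952]
wrist_force: [-0.1, -0.4, -0.1]
finger_gap: 79.9
finger_force: 0.0
```

```bash
cat > neck.py <<'E'
from h import *
import sys
f=sys.argv[1]
st=manip.read_state(); print(st['eef_pos'].round(1), np.degrees(st['eef_rot']).round(2), st['wrist_force'].round(1))
shot('wrist',f); W,p=cloud(f); z=W[...,2]
b=p.astype(int)
q0=np.array(st['eef_pos'])[:2]
near=np.hypot(W[...,0]-547,W[...,1]+298)<90
for lo,hi in((6,15),(47,54)):
    k=near&(z>lo)&(z<hi); q=W[k]
    if len(q)>20: print(lo,k.sum(),q.mean(0).round(1),cv2.minAreaRect(q[:,:2].astype(np.float32)))
cv2.imwrite('pics/'+f+'c.png',cv2.convertScaleAbs(p,alpha=1.5)[:,:,::-1])
E
python3 neck.py w7
```

```text
[ 547.1 -296.4  107.1] [-1.7991e+02 -1.2000e-01  1.1186e+02] [-0.1 -0.4 -0.1]
6 8804 [ 540.3 -294.1   10.7] ((538.6013793945312, -301.63629150390625), (95.07279968261719, 112.52944946289062), 21.83015251159668)
47 1814 [ 544.7 -296.6   51.2] ((545.3773193359375, -298.1951599121094), (35.967018127441406, 43.73548126220703), 22.280860900878906)
```

View pics/w7c.png

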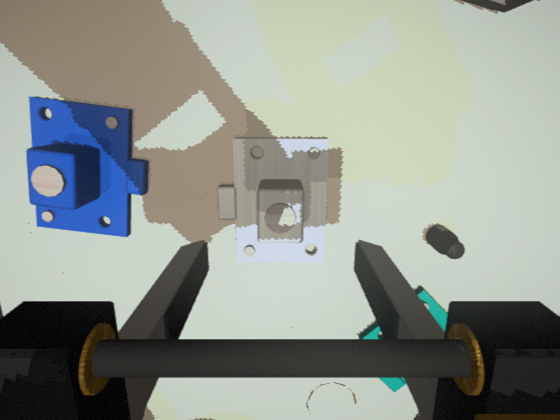

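Run:
```python
from h import *
W,p=cloud('w7')
for v,u in((350,280),(360,330),(345,250),(375,20),(400,540),(245,200),(250,196),(246,365)): print(v,u,W[v-1:v+2,u-1:u+2].reshape(-1,3).mean(0).round(1))
```

```text
350 280 [ 535.5 -270.2  244.5]
360 330 [ 545.9 -267.2  246.3]
345 250 [nan nan nan]
375 20 [ 487.9 -288.6  252.7]
400 540 [ 586.1 -255.8  252.5]
245 200 [ 503.1 -302.8  138.5]
250 196 [ 502.7 -302.6  145.9]
246 365 [ 582.3 -270.7  140.4]
```

jog_arm(plan=[-0.001, -0.002, -0.02, 0, 0, 0, -0.001, -0.002, -0.05, 0, 0, 0, -0.001, -0.002, -0.08, 0, 0, 0, -0.001, -0.002, -0.1, 0, 0, 0, -0.001, -0.002, -0.105, 0, 0, 0, -0.001, -0.002, -0.105, 0, 0, 0])

```text
clock: 9.5
eef_pos: [546.8, -299.7, 4.3]
eef_rot: [3.141, 0.0, 1.952]
wrist_force: [0.3, 0.2, 0.1]
finger_gap: 80.0
finger_force: 0.0
```

jog_arm(plan=[-0.0005, 0.001, -0.006, 0, 0, 0, -0.0005, 0.001, -0.011, 0, 0, 0, -0.0005, 0.001, -0.011, 0, 0, 0])

```text
clock: 9.8
eef_pos: [545.9, -298.6, -7.5]
eef_rot: [-3.142, -0.0, 1.952]
wrist_force: [0.0, -0.2, 0.3]
finger_gap: 80.3
finger_force: 0.0
```

jog_arm(plan=[0, 0, 0, 0, 0, 0, 0, 0, 0, 0, 0, 0, 0, 0, 0, 0, 0, 0, 0, 0, 0, 0, 0, 0, 0, 0, 0, 0, 0, 0, 0, 0, 0, 0, 0, 0, 0, 0, 0, 0, 0, 0, 0, 0, 0, 0, 0, 0], claw=0.02, force=50)

```text
clock: 10.6
eef_pos: [546.0, -298.7, -7.3]
eef_rot: [3.141, 0.0, 1.951]
wrist_force: [0.8, -0.3, 0.3]
finger_gap: 36.0
finger_force: 50.0
```

jog_arm(plan=[0, 0, 0.01, 0, 0, 0, 0, 0, 0.03, 0, 0, 0, 0, 0, 0.06, 0, 0, 0, 0, 0, 0.09, 0, 0, 0, 0, 0.005, 0.12, 0, 0, -2, 0.002, 0.025, 0.145, 0, 0, -5, 0.005, 0.055, 0.16, 0, 0, -8, 0.009, 0.09, 0.165, 0, 0, -11, 0.013, 0.12, 0.165, 0, 0, -14, 0.014, 0.14, 0.165, 0, 0, -15, 0.014, 0.148, 0.165, 0, 0, -15, 0.014, 0.148, 0.165, 0, 0, -15, 0.014, 0.148, 0.165, 0, 0, -15])

```text
clock: 11.9
eef_pos: [559.8, -151.5, 157.7]
eef_rot: [-3.141, 0.0, 1.69]
wrist_force: [-0.8, -0.1, -3.2]
finger_gap: 35.5
finger_force: 50.0
```

Run:
```python
from h import *
st=manip.read_state(); print(st['eef_pos'].round(1), np.degrees(st['eef_rot']).round(2), st['wrist_force'].round(1),st['finger_gap'])
shot('wrist','w8'); W,p=cloud('w8'); z=W[...,2]
near=np.hypot(W[...,0]-569.5,W[...,1]+18.7)<75
k=near&(z>84.5)&(z<97)
q=W[k]; print(k.sum(),np.percentile(q[:,2],[5,50,95]),cv2.minAreaRect(q[:,:2].astype(np.float32)))
k=near&(z>100)&(z<112)
n,l,s,c=cv2.connectedComponentsWithStats(k.astype(np.uint8))
for i in range(1,n): print(s[i],c[i].round(1),W[l==i].mean(0).round(1))
cv2.imwrite('pics/w8c.png',cv2.convertScaleAbs(p,alpha=1.5)[:,:,::-1])
```

```text
[ 559.8 -151.5  157.7] [-1.7999e+02  1.0000e-02  9.6820e+01] [-0.8 -0.1 -3.2] 35.54440853122773
12484 [87.18423911 88.63296694 94.01248305] ((563.8997192382812, -43.0151252746582), (95.48963928222656, 85.92571258544922), 6.708527565002441)
[352  87  12  11 103] [357.5  92.1] [600.3 -57.1 104.4]
```

View pics/w8c.png

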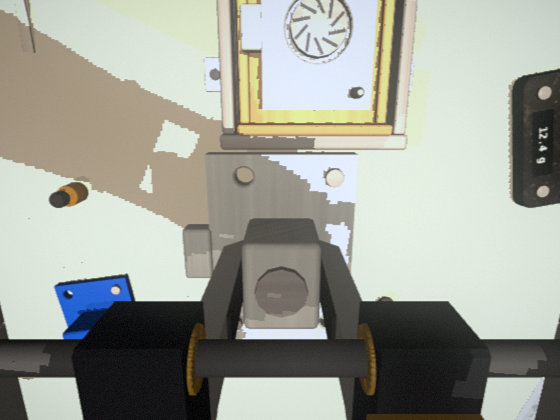

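jog_arm(plan=[-0.002, 0.02, 0, 0, 0, 0, -0.005, 0.042, 0, 0, 0, 0, -0.005, 0.042, 0, 0, 0, 0, -0.005, 0.042, 0, 0, 0, 0])

```text
clock: 12.35
eef_pos: [554.9, -109.4, 157.7]
eef_rot: [3.142, 0.0, 1.69]
wrist_force: [-0.0, -0.1, -4.5]
finger_gap: 35.6
finger_force: 50.0
```

```bash
cat > m9.py <<'E'
from h import *
import sys
f=sys.argv[1]
if len(sys.argv)>2: shot('wrist',f)
st=manip.read_state(); print(st['eef_pos'].round(1), np.degrees(st['eef_rot']).round(2), st['wrist_force'].round(1))
W,p=cloud(f); z=W[...,2]; a=np.radians(6.85)
e=np.array([np.sin(a),-np.cos(a)]); n=np.array([np.cos(a),np.sin(a)]); o=np.array([569.5,-18.7])
S=(W[...,:2]-o)@e; T=(W[...,:2]-o)@n
near=(abs(S)<75)&(abs(T)<65)
k=near&(z>100)&(z<112)
N,l,s,c=cv2.connectedComponentsWithStats(k.astype(np.uint8))
for i in range(1,N):
    if s[i,4]>8:
        m=(l==i)&(z>np.percentile(z[l==i],60)); print('dowel',c[i].round(),S[m].mean().round(1),T[m].mean().round(1),z[m].mean().round(1))
k=(near&(z>85.5)&(z<97)&(np.ptp(p.astype(int),axis=-1)<22)).astype(np.uint8)
k=cv2.morphologyEx(k,cv2.MORPH_OPEN,np.ones((5,5)))>0
m=k&(abs(S)<30); print('T edges (no spout, exp +40)',np.median([T[v][m[v]].max() for v in range(420) if m[v].sum()>20]).round(1))
m=k&(abs(T)<38); cols=[u for u in range(560) if m[:,u].sum()>30]
print('S edges (exp 56/-56)',np.median([S[:,u][m[:,u]].max() for u in cols]).round(1),np.median([S[:,u][m[:,u]].min() for u in cols]).round(1))
m=k&(S>25)&(S<50); print('T at S 25..50',[np.median([g(T[v][m[v]]) for v in range(420) if m[v].sum()>20]).round(1) for g in (np.min,np.max)])
m=k&(z>91.5)&(np.hypot(S,T)<26); print('burr',S[m].mean().round(1),T[m].mean().round(1),m.sum(), ((S[m].max()+S[m].min())/2).round(1),((T[m].max()+T[m].min())/2).round(1))
E
python3 m9.py w8; python3 m9.py w9 1
```

```text
[ 554.9 -109.4  157.7] [1.800e+02 1.000e-02 9.681e+01] [-0.  -0.1 -4.5]
dowel [357.  92.] 41.7 26.7 107.0
T edges (no spout, exp +40) 38.6
S edges (exp 56/-56) 53.2 -18.7
T at S 25..50 [np.float64(-40.6), np.float64(38.3)]
burr -1.5 -1.2 2679 -0.4 -1.1
[ 555.  -109.7  157.7] [1.800e+02 1.000e-02 9.678e+01] [-0.5  0.2 -3.6]
dowel [289.  20.] -46.0 -21.0 107.0
dowel [355. 151.] 40.7 27.2 107.3
T edges (no spout, exp +40) 38.5
S edges (exp 56/-56) 41.9 -58.3
T at S 25..50 [np.float64(-40.3), np.float64(38.4)]
burr -2.6 -1.2 2467 -2.4 -1.3
```

jog_arm(plan=[0.003, 0.03, 0, 0, 0, 0, 0.007, 0.06, 0, 0, 0, 0, 0.012, 0.082, 0, 0, 0, 0, 0.0136, 0.0925, -0.01, 0, 0, 0, 0.0136, 0.0925, -0.03, 0, 0, 0, 0.0136, 0.0925, -0.05, 0, 0, 0, 0.0136, 0.0925, -0.054, 0, 0, 0, 0.0136, 0.0925, -0.054, 0, 0, 0, 0.0136, 0.0925, -0.054, 0, 0, 0])

```text
clock: 13.3
eef_pos: [569.0, -16.8, 104.4]
eef_rot: [3.141, 0.0, 1.689]
wrist_force: [0.6, 0.5, -4.3]
finger_gap: 35.5
finger_force: 50.0
```

jog_arm(plan=[-0.0002, 0, -0.003, 0, 0, 0, -0.0002, 0, -0.006, 0, 0, 0, -0.0002, 0, -0.009, 0, 0, 0, -0.0002, 0, -0.011, 0, 0, 0, -0.0002, 0, -0.011, 0, 0, 0])

```text
clock: 13.8
eef_pos: [568.4, -16.2, 92.5]
eef_rot: [3.141, -0.0, 1.69]
wrist_force: [1.4, -0.2, -4.2]
finger_gap: 35.5
finger_force: 50.0
```

jog_arm(plan=[0, 0, -0.002, 0, 0, 0, 0, 0, -0.004, 0, 0, 0, 0, 0, -0.006, 0, 0, 0, 0, 0, -0.006, 0, 0, 0])

```text
clock: 14.2
eef_pos: [568.5, -16.1, 86.5]
eef_rot: [3.141, -0.0, 1.69]
wrist_force: [3.0, 1.7, -5.0]
finger_gap: 35.4
finger_force: 50.0
```

jog_arm(plan=[0.0004, 0.0002, -0.001, 0, 0, 0, 0.0006, 0.0003, -0.002, 0, 0, 0, 0.0006, 0.0003, -0.003, 0, 0, 0, 0.0006, 0.0003, -0.004, 0, 0, 0, 0.0006, 0.0003, -0.004, 0, 0, 0])

```text
clock: 14.7
eef_pos: [568.7, -16.0, 82.8]
eef_rot: [-3.141, 0.0, 1.69]
wrist_force: [-5.4, -1.6, 4.5]
finger_gap: 35.8
finger_force: 50.0
```

jog_arm(plan=[-0.0003, -0.0001, -0.001, 0, 0, 0, -0.0003, -0.0001, -0.002, 0, 0, 0, -0.0003, -0.0001, -0.002, 0, 0, 0, -0.0003, -0.0001, -0.002, 0, 0, 0])

```text
clock: 15.1
eef_pos: [568.7, -16.0, 81.1]
eef_rot: [3.141, 0.0, 1.69]
wrist_force: [-4.6, -0.3, 6.2]
finger_gap: 35.4
finger_force: 50.0
```

jog_arm(plan=[-0.0002, 0, -0.001, 0, 0, 0, -0.0002, 0, -0.0015, 0, 0, 0, -0.0002, 0, -0.0015, 0, 0, 0])

```text
clock: 15.4
eef_pos: [568.8, -16.0, 80.6]
eef_rot: [3.14, 0.0, 1.69]
wrist_force: [-6.4, -1.1, 15.8]
finger_gap: 35.6
finger_force: 50.0
```

jog_arm(plan=[0, 0, -0.0005, 0, 0, 0, 0, 0, -0.001, 0, 0, 0, 0, 0, -0.001, 0, 0, 0])

```text
clock: 15.7
eef_pos: [568.8, -16.0, 80.5]
eef_rot: [3.14, 0.0, 1.69]
wrist_force: [-11.5, 0.4, 26.4]
finger_gap: 35.7
finger_force: 50.0
```

jog_arm(plan=[-0.0003, 0, 0, 0, 0, 0, -0.0003, 0, 0, 0, 0, 0, -0.0003, 0, 0, 0, 0, 0, -0.0003, 0, 0, 0, 0, 0, -0.0003, 0, 0, 0, 0, 0])

```text
clock: 16.2
eef_pos: [568.8, -16.0, 80.6]
eef_rot: [3.139, 0.001, 1.69]
wrist_force: [-9.3, -0.3, 25.1]
finger_gap: 35.7
finger_force: 50.0
```

Run:
```python
from h import *
st=manip.read_state(); print(st['eef_pos'].round(1),np.degrees(st['eef_rot']).round(2),st['wrist_force'].round(1),st['moment'].round(2))
shot('wrist','w10'); shot('side','s10'); W,p=cloud('w10'); z=W[...,2]; a=np.radians(6.85)
e=np.array([np.sin(a),-np.cos(a)]); n=np.array([np.cos(a),np.sin(a)]); o=np.array([568.1,-16.6])
S=(W[...,:2]-o)@e; T=(W[...,:2]-o)@n
for nm,s0,s1,t0,t1 in(('flange -x,-y',-52,-30,-10,10),('flange -x+y',-52,-30,15,36),('spout',-12,12,-53,-45),('rear board',-74,-69,-50,50)):
    m=(S>s0)&(S<s1)&(T>t0)&(T<t1)&(z>75)&(z<112); print(nm,m.sum(),np.percentile(z[m],[10,50,90]).round(1) if m.sum() else '')
q=W[(abs(S)<65)&(abs(T)<60)&(z>94.5)&(z<103)]; print(cv2.minAreaRect(q[:,:2].astype(np.float32)))
s=np.load('pics/s10.npz')['p'][150:250,210:340]
x=np.hstack([cv2.resize(s,(400,308),interpolation=cv2.INTER_CUBIC),cv2.resize(p,(400,308))])
cv2.imwrite('pics/f10.png',cv2.convertScaleAbs(x,alpha=1.4)[:,:,::-1])
```

```text
[568.8 -16.   80.6] [1.7987e+02 3.0000e-02 9.6820e+01] [-9.3 -0.3 25.1] [-0.09  2.5  -0.08]
flange -x,-y 1498 [97.6 98.4 99.2]
flange -x+y 1582 [ 97.7  98.6 102.2]
spout 571 [ 99.6 100.4 101.3]
rear board 1755 [81.5 82.3 83.2]
((559.743896484375, -17.524166107177734), (94.97871398925781, 113.00019836425781), 6.653872013092041)
```

View pics/f10.png

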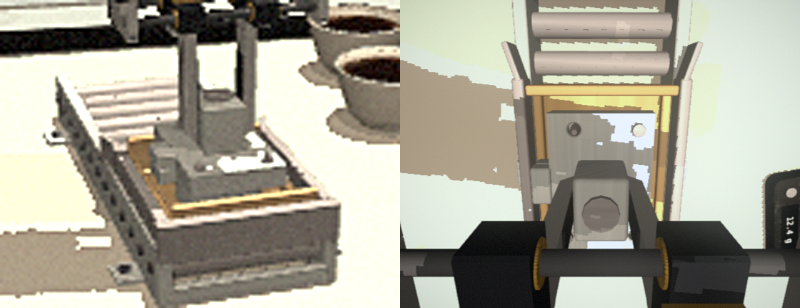

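Run:
```python
from h import *
W,p=cloud('w8'); a=np.radians(6.85)
e=np.array([np.sin(a),-np.cos(a)]); o=np.array([554.6,105.5])
for u in (270,310): print([(v,round(float((W[v,u,:2]-o)@e),1),round(float(W[v,u,2])),p[v,u].tolist()) for v in range(118,152,2)])
c=get_calibration('side');W,p=cloud('s10');n=np.array([np.cos(a),np.sin(a)])
S=(W[...,:2]-o)@e;T=(W[...,:2]-o)@n
for t in(-30,0,30):
  m=(abs(T-t)<4)&(S>170)&(S<216)&(W[...,2]>60); i=np.argsort(S[m]); print(t,[(round(float(a_)),round(float(b))) for a_,b in zip(S[m][i],W[...,2][m][i])][::3])
```

```text
[(118, 185.9, 53, [151, 145, 96]), (120, 187.6, 51, [153, 146, 96]), (122, 189.3, 52, [113, 97, 68]), (124, 189.6, 79, [79, 67, 52]), (126, 190.9, 82, [153, 131, 86]), (128, 192.5, 81, [151, 141, 91]), (130, 193.9, 83, [152, 138, 89]), (132, 195.5, 82, [152, 137, 90]), (134, 197.1, 81, [132, 105, 70]), (136, 199.2, 74, [141, 132, 122]), (138, 200.7, 74, [102, 97, 90]), (140, 202.4, 73, [87, 81, 76]), (142, 203.9, 74, [86, 81, 75]), (144, 205.4, 75, [89, 83, 77]), (146, 206.9, 76, [83, 77, 71]), (148, 208.7, 74, [72, 67, 63]), (150, 219.0, 2, [100, 92, 79])]
[(118, 186.0, 52, [151, 158, 103]), (120, 187.6, 53, [152, 159, 104]), (122, 189.4, 51, [120, 106, 74]), (124, 189.7, 78, [79, 67, 53]), (126, 190.9, 83, [153, 131, 88]), (128, 192.5, 82, [153, 144, 95]), (130, 194.0, 82, [152, 140, 94]), (132, 195.4, 84, [153, 139, 92]), (134, 197.0, 82, [136, 109, 75]), (136, 199.3, 73, [142, 135, 125]), (138, 200.7, 75, [102, 98, 92]), (140, 202.4, 74, [89, 85, 79]), (142, 203.8, 76, [90, 85, 79]), (144, 205.6, 74, [92, 86, 81]), (146, 207.1, 74, [88, 83, 77]), (148, 208.7, 74, [78, 75, 70]), (
[... 1366 characters left out ...]
(184, 372), (184, 394), (184, 382), (184, 380), (184, 370), (184, 380), (184, 368), (184, 390), (184, 382), (185, 396), (185, 355), (185, 382), (185, 363), (185, 388), (185, 388), (185, 376), (185, 372), (186, 390), (186, 370), (186, 391), (187, 360), (188, 362), (194, 81), (196, 74), (198, 75), (198, 78), (201, 74), (202, 80), (204, 75), (209, 75), (210, 69), (210, 67), (211, 63), (212, 65), (212, 61), (214, 72)]
30 [(171, 107), (172, 100), (173, 97), (178, 91), (179, 81), (180, 87), (180, 90), (181, 98), (181, 96), (181, 101), (183, 379), (193, 82), (197, 79), (199, 74), (199, 83), (200, 82), (202, 75), (205, 74), (209, 76), (210, 74), (211, 63), (211, 69), (212, 66), (212, 64), (216, 76)]
```

The tote front touches the stop with no gap, and the flange top is at 98.4 mm, so the halves are shut. The arm is holding with about 25 N down. Handing in.

```bash
python3 -c "
from h import *
print(manip.sign_off())"
```

```text
the job is handed in; nothing more can be done
None
```

The tote is home against the stop, the silver upper half is on its dowels spout over spout and held shut under about 25 N, the vials were not approached, and the job is handed in at about 16 s (on the first push my fingers rode on top of the rear board at about 6 N and dragged the tote most of the way, so I reset behind the board for the final push).

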